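Bring the rotator's vented vial upright and lock the rotor

TASK

The switched-off sample rotator has stopped with its vented vial hanging over, and the vial must stand upright before it can be vented. Push the rotor's arms round one after another with the fingertips until the vial's vent stem points straight up, then press the lock plunger on top of the stand fully down, so that it drops into its notch and locks the rotor. Nothing is to be picked up: the stand is not bolted down, so do not shove, tip or lift it, and leave the things around it where they are.

Things in the scene. Friction and masses are not known exactly. Their poses are not given: they have to be found in the camera images.
- stand: Rotator stand, loose, 3.5 to 5 kg: grey base plate 140x150 mm on rubber feet, white motor housing 94 mm wide, top 181 mm, bracket with plunger bushing to 216 mm. Origin at worktop level under the plate; z up, -x its front (to the robot), +y its left. Shaft along x at z = 145 mm; rotor arms turn in the plane x = -40 mm; plunger at x = -7 mm, y = 0.
- rotor (a joint): Rotor angle in rad, 0 with the vent stem straight up, growing clockwise seen from the robot (small positive: stem leans to the stand's -y); may run past one turn. No end stops; friction of 0.10 N m holds it where it is left. Arm k (0 to 5) stands at this angle + k x 60 degrees from straight up; arm 0 carries the vented vial, arm 3 the plain one.
- hub (a point): Rotor centre: on the shaft axis, in the arms' mid-plane, 145 mm above the worktop. Six equal aluminium arms, no rim: 12 mm wide in the plane of rotation, 6 mm thick, rounded ends 105 mm from the axis. Each has a vial clip on its front, 27 mm wide, 9 to 36 mm ahead of the mid-plane, 41 to 70 mm from the axis. Behind the arms: index disc of 45 mm radius, a notch in line with each arm.
- stem_tip (a point): Outer end of the vent stem, 122 mm from the shaft axis, 22.5 mm in front of the arms' mid-plane. Steel stem, 39 mm long, with a brass end nut, on the black cap of one of two vials (24 mm diameter, 53 mm tall) clipped to opposite arms; the other has a plain cap. Its z axis points outward along the stem.
- plunger (a joint): Lock plunger's travel in m: 0 raised (start), 0.016 fully down in a notch. Slides straight down with about 2 N, no spring, stays where left. Its wedge-ended pin enters a notch if an arm points up within about 5 degrees, then centres the rotor to within 2 degrees, taking about 5 N; otherwise it lands on the disc after about 5 mm and stops.
- plunger_top (a point): Centre of the top face of the plunger's black round head, 24 mm diameter; 250 mm above the worktop when raised, 234 mm when fully down. It lies 33 mm behind the arms' mid-plane.
- dropper_bottle: Brown dropper bottle, 33 mm diameter, 102 mm tall, standing to the left of the stand. Origin at the centre of its underside. Bystander.
- spare_vial: Spare capped vial, 24 mm diameter, 53 mm tall, standing to the right of the stand. Origin at the centre of its underside. Bystander.
- beaker: Small glass beaker, 46 mm diameter, 56 mm tall, standing to the right of the stand. Origin at the centre of its underside. Bystander.
- wash_bottle: White wash bottle with bent spout, 68 x 90 x 192 mm, farther to the left. Origin at the centre of its underside. Bystander.

How it is judged:
By the outcome, as a careful person would: the job done as asked, in the order asked, and still so for the second after the job is handed in, with the robot touching nothing.
It also fails if it takes over 67 s, if anything falls off the work surface, if the arm or the gripper's body presses on something with over 40 N, if the wrist force passes 120 N, or if a joint passes its speed limit or range.

ROBOT

A 7-joint arm with a two-finger parallel gripper is mounted at the origin on a cart in front of the work surface, level with it; the furniture and walls round the work are solid. World frame = base frame: x ahead of the robot, y to its left, z up, the work surface at z = 0. Lengths are in mm, angles in rad, forces in N, time in s.
With the tool pointing down it reaches from about 400 to 850 mm from the base axis. Payload 4.5 kg.
Tool frame: the origin (TCP) lies at the very end of the fingers, on their centre line; the grasp point (between the pads) lies 19 mm behind it; z points along the fingers, y is the line along which they close (so a half turn about z gives the same grasp; the last joint's range is limited). The gripper opens to 88 mm and grips with 3 to 60 N. Pads are 18 mm wide; open, the fingers measure 123 mm over their backs; the gripper's body (75 mm by 187 mm) begins 45 mm behind the grasp point.
Start: joints at [1.292, 0.689, -0.195, 1.565, 0.157, 0.902, -0.215], TCP at [192.357, -594.687, 238.743] pointing down, gripper open.
Joint ranges: [-3.01, 3.01], [-0.46, 2.08], [-1.47, 1.51], [0.13, 2.56], [-1, 4.14], [0.04, 2.09], [-2.66, 2.66]. Speed limits (rad/s): [2.57, 2.57, 3.14, 3.14, 3.14, 3.14, 3.14].

INTERFACE

Orientations are given as a unit quaternion [w, x, y, z].
In Python, from rig import * gives the robot as it stands.
- The arm moves only by the tool drive_tool, never from a script. Its argument "increments" is one flat list of numbers, 6 for each row, row after row: the shift along the world's x, y, z in mm, then the turn, a rotation vector about the world's x, y, z in degrees. In form: [tx, ty, tz, wx, wy, wz, tx, ty, tz, wx, wy, wz, ...]. A call has exactly 10 rows; each row is the pose to reach, as a shift and turn from the pose commanded when the call began; what a row does not reach only later rows make up. A row lasts 1/12 s, in which the tool goes at most 41.7 mm and 7.16 degrees, less where a joint would pass 70% of its speed; a pose out of reach is approached as far as the arm can. A call with a gripper value outside its range is refused whole. "hand" is the closure, from 0 (fully open) to 1 (shut), set as the call begins (left out, the last holds). The fingers move at their own pace and stop on an object; "force" is the grip in N (left out, the last holds). Time passes only in rows, so rows that repeat a pose let the fingers close, or fill a call up. It gives the time, the measured TCP pose, the force, the opening and the grip force at its end, in the units of the state.
- get_state(): the state, without advancing time (a new reading comes with each control period).
- snapshot(name): name is "scene" or "top"; returns (picture, depth): 384x512x3 uint8, red, green, blue; 384x512 float32, mm along the optical axis (not along the pixel's ray), 0 where there is no reading.
- get_calibration(name): a dict with "fx", "fy", "cx", "cy" (pixels), "xyz" and "rotation" of the camera in the world. Camera axes: x right, y down, z forward; pixel columns grow to the right and rows downward; lengths in mm; the calibration is good to about 2 mm. A picture is of the moment at which its call begins. get_calibration takes no time and is no camera call.
- close_job(): hands the job in; it is judged then, once.
Trained networks look in the newest picture that a camera, given by its name, has taken for a name from the list of things; names that differ only in an ending like _2 or _b are one class to them, and where a whole thing is asked for, a point or a joint stands for the part that bears it (a point fixed in the world has none). Each returns a list of dicts, best first, with "conf" (0 to 1); they miss things now and then, are a little off and sometimes report something else, mostly with a low value. They report only what shows in the picture. A call takes as long as a camera call.
- find_in(name, camera): "location" ([column, row] in pixels, amid what is visible of it).
- trace(name, camera): "region" (384x512 bool, what is visible of it) and "location" ([column, row] in pixels, amid what is visible of it).
- mark_of(name, camera): "location" ([column, row] in pixels: a listed point, or the origin of a listed thing).
The state is a dict: "clock": time; "qpos": joint angles; "joint_vel": joint speeds; "joint_torque": joint torques, N m; "tool_pos": TCP position; "orientation": TCP orientation; "force": force on the tool from outside, world axes, zero at the start; "ft_torque": the same for the moment, N m; "opening": finger opening in mm; "gripper_force": force on a finger pad.
Only numpy, scipy, OpenCV 4.12 (cv2) and the standard library are available. Lean on these libraries where they do the work, as an engineer would, in place of code of your own. Each camera call takes 0.05 s, during which the arm holds its last target. There are 200 camera calls.

## Working session

There is one attempt and no reset: what is moved stays moved. The work goes in short steps, Python scripts to look and compute and a tool call to move; the robot and the scene stay as the last step left them, time stands still between calls to the robot, and variables do not carry over. Pictures are saved under pics/ and viewed, at most 10 in all, crops included, and the job is handed in when it is done.

Besides the shell and the picture viewer there is one more tool, called after "Emit:" by a JSON object that holds its "fn" and its "kwargs", one argument or row to a line. drive_tool: Moves the arm, as the interface text tells. Its arguments: {"type":"object","properties":{"increments":{"type":"array","items":{"type":"number"}},"hand":{"type":"number"},"force":{"type":"number"}},"required":["increments"]}

```bash
mkdir -p pics; cat > h.py <<'E'
from rig import *
import numpy as np, cv2
def ray(cam,px):
    c=get_calibration(cam);R=np.array(c["rotation"])
    if R.shape!=(3,3):
        from scipy.spatial.transform import Rotation as Q
        R=Q.from_quat(np.r_[R[1:],R[0]]).as_matrix()
    d=R@np.array([(px[0]-c["cx"])/c["fx"],(px[1]-c["cy"])/c["fy"],1]);return np.array(c["xyz"]),d
def at(cam,px,depth):
    o,d=ray(cam,px);return o+d*depth
def plane(cam,px,n,c):
    o,d=ray(cam,px);return o+d*(c-np.dot(n,o))/np.dot(n,d)
E
python3 - <<'E'
from h import *
ims=[]
for cam in("scene","top"):
    p,d=snapshot(cam);c=get_calibration(cam);print(cam,c)
    cv2.imwrite(f"pics/{cam}0.png",cv2.resize(p[:,:,::-1],(800,600),interpolation=cv2.INTER_CUBIC))
    for n in("stand","hub","stem_tip","plunger_top","dropper_bottle","spare_vial","beaker","wash_bottle"):
        for m in mark_of(n,cam)[:2]:
            x,y=m["location"];z=d[min(int(y),383),min(int(x),511)]
            print(n,np.round(m["location"],1),round(m["conf"],2),np.round(at(cam,(x,y),z)))
E
```

```text
scene {'fx': 439.0024054985504, 'fy': 439.0024054985504, 'cx': 253.30369717092367, 'cy': 192.4659048447069, 'xyz': array([-126.88387091,  695.78628714,  757.33913861]), 'rotation': array([ 0.17666671, -0.36384183,  0.8124813 , -0.41985966])}
stand [255.2 229.7] 0.79 [499. 101.  16.]
hub [269.2 193.5] 0.86 [458.  99. 153.]
stem_tip [278.6 232.6] 0.94 [438.  78.  33.]
plunger_top [260.6 147.1] 0.69 [ 823. -221.   -1.]
dropper_bottle [226.8 266.8] 0.65 [445. 241.  16.]
dropper_bottle [274.1 201. ] 0.27 [548. -15.  24.]
spare_vial [294.4 215.3] 0.55 [481. -28.   7.]
beaker [274.9 202.3] 0.41 [546. -16.  20.]
wash_bottle [166.7 300.2] 0.65 [438. 408.  36.]
top {'fx': 367.56466708981134, 'fy': 367.56466708981134, 'cx': 258.1480973645577, 'cy': 193.1064660562204, 'xyz': array([ 351.6542821 ,  147.24417734, 1012.72325219]), 'rotation': array([-0.055029  ,  0.71488991, -0.6949638 ,  0.05412529])}
stand [277.3 198.3] 0.64 [473. 105. 162.]
hub [281.9 201.7] 0.87 [465.  94. 164.]
stem_tip [284.7 218.7] 0.95 [438.  77.  19.]
plunger_top [227.6 209.6] 0.48 [452. 227.  81.]
plunger_top [284.  182.3] 0.43 [494.  96. 253.]
dropper_bottle [227.3 209.3] 0.63 [453. 228.  81.]
spare_vial [325.7 206.6] 0.51 [473. -32.  33.]
beaker [285.  218.7] 0.42 [432.  81.  91.]
wash_bottle [169.3 203.8] 0.55 [460. 370. 107.]
```

View pics/scene0.png

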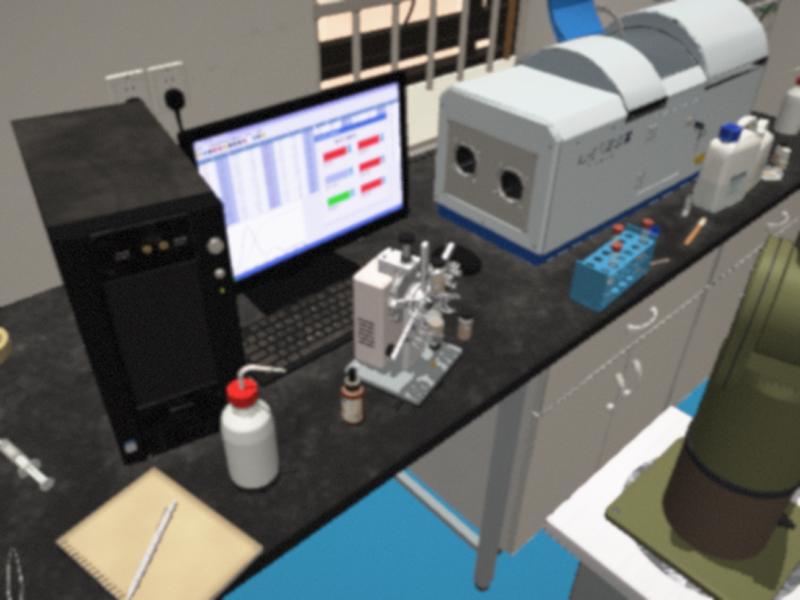

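View pics/top0.png

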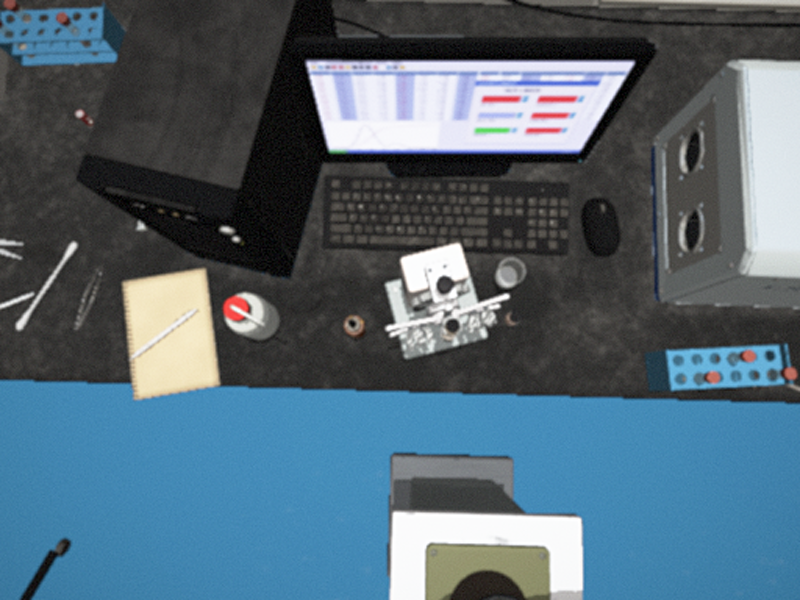

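The scene view shows the rotator with its hub near (425,295) of 800x600, the vial hanging low, the dropper bottle at (352,395), and the wash bottle at (248,435). In the top view the stand is at (440,300), yawed about 14 degrees, with the plunger at (444,285), the beaker at (511,272) and the spare vial at (512,318).

```bash
cat >> h.py <<'E'
from scipy.optimize import least_squares
def proj(cam,P):
    c=get_calibration(cam);o,_=ray(cam,(0,0))
    M=np.stack([ray(cam,(c["cx"],c["cy"]))[1]]);z=M[0]
    x=ray(cam,(c["cx"]+c["fx"],c["cy"]))[1]-z;y=ray(cam,(c["cx"],c["cy"]+c["fy"]))[1]-z
    v=np.array(P)-o;return np.array([c["cx"]+c["fx"]*(v@x)/(v@z),c["cy"]+c["fy"]*(v@y)/(v@z)])
def pts(p):
    X,Y,yaw,th=p;ex=np.array([np.cos(yaw),np.sin(yaw),0]);ey=np.array([-ex[1],ex[0],0]);ez=np.array([0,0,1.])
    o=np.array([X,Y,0.]);hub=o-40*ex+145*ez;u=-np.sin(th)*ey+np.cos(th)*ez
    return dict(stand=o,hub=hub,stem_tip=hub-22.5*ex+122*u,plunger_top=o-7*ex+250*ez)
E
python3 - <<'E'
from h import *
obs=[]
for cam in("scene","top"):
    p,d=snapshot(cam); np.save(f"{cam}.npy",d)
    for n in("stand","hub","stem_tip","plunger_top"):
        for m in mark_of(n,cam)[:3]: obs.append((cam,n,np.array(m["location"]),m["conf"]))
def f(p):
    P=pts(p);r=[]
    for n in P:
        for cam in("scene","top"):
            c=[proj(cam,P[n])-l for a,b,l,_ in obs if a==cam and b==n]
            if c: r+=list(min(c,key=np.linalg.norm)*(0.4 if n=="stand" else 1))
    return np.array(r)
for t0 in(2.8,3.4):
    s=least_squares(f,[500,100,.25,t0],loss="soft_l1",x_scale=[10,10,.1,.1]);print(s.cost,s.x,np.degrees(s.x[2:]),s.fun.round(1))
    for k,v in pts(s.x).items():print(k,v.round(1))
# refine: rotor-plane depth points
c=get_calibration("top");P=[]
for cam in("top","scene"):
    d=np.load(cam+".npy");v,u=np.nonzero(d)
    c=get_calibration(cam);o,_=ray(cam,(0,0));z=ray(cam,(c["cx"],c["cy"]))[1]
    x=ray(cam,(c["cx"]+1,c["cy"]))[1]-z;y=ray(cam,(c["cx"],c["cy"]+1))[1]-z
    D=d[v,u][:,None];Q=o+D*(z+(u-c["cx"])[:,None]*x+(v-c["cy"])[:,None]*y);P.append(Q)
P=np.vstack(P);X,Y,yaw,th=s.x
ex=np.array([np.cos(yaw),np.sin(yaw)]);L=np.c_[(P[:,:2]-[X,Y])@ex,(P[:,:2]-[X,Y])@[-ex[1],ex[0]],P[:,2]]
q=L[(abs(L[:,0]+40)<9)];r=np.hypot(q[:,1],q[:,2]-145);a=np.degrees(np.arctan2(-q[:,1],q[:,2]-145))
k=(r>75)&(r<112);print(np.histogram(a[k],bins=np.arange(-180,181,10)))
k2=k&(abs(q[:,1])>40);print("yaw slope",np.degrees(np.polyfit(q[k2,1],q[k2,0],1)[0]),k2.sum())
for n,b in(("top",(175,190)),("housing",)) [:1]:
    k=(abs(L[:,2]-181)<4)&(abs(L[:,1])<70)&(abs(L[:,0]-20)<90)
    print("housing top",np.percentile(L[k],[2,98],axis=0).round(), cv2.minAreaRect(P[k][:,:2].astype(np.float32)))
E
```

```text
9.05639048529088 [5.06532596e+02 9.80763780e+01 2.21269706e-01 3.07865727e+00] [ 12.67782028 176.39406807] [ 0.9  0.5 -0.3 -0.7 -3.1 -2.2  0.   0.   0.6  1.8  0.1 -2.3  0.6  2.5
  0.2  0.3]
stand [506.5  98.1   0. ]
hub [467.5  89.3 145. ]
stem_tip [447.2  76.9  23.2]
plunger_top [499.7  96.5 250. ]Traceback (most recent call last):
  File "<stdin>", line 15, in <module>
    return func(*args, **kwargs)
    result = trf(vector_fun.fun, vector_fun.jac, x0, f0, J0, lb, ub, ftol, xtol,
                 gtol, max_nfev, x_scale, loss_function, tr_solver,
                 tr_options.copy(), verbose, callback=callback_wrapped)
    return trf_no_bounds(
        fun, jac, x0, f0, J0, ftol, xtol, gtol, max_nfev, x_scale,
        loss_function, tr_solver, tr_options, verbose, callback=callback)
    J = jac(x)
    self._update_jac()
    ~~~~~~~~~~~~~~~~^^
    self.J = self.jac_wrapped(xp_copy(self.x), f0=self.f)
             ~~~~~~~~~~~~~~~~^^^^^^^^^^^^^^^^^^^^^^^^^^^^
    J, dct = approx_derivative(
             ~~~~~~~~~~~~~~~~~^
        self.fun,
        ^^^^^^^^^
    ...<2 lines>...
        
[... 336 characters left out ...]
                    ^^^
    df = [f_eval - f0 for f_eval in f_evals]
                                    ^^^^^^^
    f = np.atleast_1d(self.fun(x, *self.args, **self.kwargs))
                      ~~~~~~~~^^^^^^^^^^^^^^^^^^^^^^^^^^^^^^
    return np.atleast_1d(self.fun(x))
                         ~~~~~~~~^^^
    return self.f(x, *self.args, **self.kwargs)
           ~~~~~~^^^^^^^^^^^^^^^^^^^^^^^^^^^^^^
  File "<stdin>", line 11, in f
  File "h.py", line 15, in proj
    c=get_calibration(cam);o,_=ray(cam,(0,0))
                               ~~~^^^^^^^^^^^
  File "h.py", line 4, in ray
    c=get_calibration(cam);R=np.array(c["rotation"])
ValueError: time passes only in moves, steps and waits
```

```bash
sed -i 's/^import numpy as np, cv2/import numpy as np, cv2, functools\nget_calibration=functools.cache(get_calibration)/' h.py
cat >> h.py <<'E'
def cloud(cam,d):
    v,u=np.nonzero(d);c=get_calibration(cam);o,_=ray(cam,(0,0));z=ray(cam,(c["cx"],c["cy"]))[1]
    x=ray(cam,(c["cx"]+1,c["cy"]))[1]-z;y=ray(cam,(c["cx"],c["cy"]+1))[1]-z
    return o+d[v,u][:,None]*(z+(u-c["cx"])[:,None]*x+(v-c["cy"])[:,None]*y)
def loc(P,p):
    e=np.array([np.cos(p[2]),np.sin(p[2])]);Q=P[:,:2]-p[:2]
    return np.c_[Q@e,Q@[-e[1],e[0]],P[:,2]]
E
python3 - <<'E'
from h import *
p=[506.5,98.1,.2213,3.0787]
for cam in("top","scene"):
    P=cloud(cam,np.load(cam+".npy"));L=loc(P,p)
    q=L[(abs(L[:,0]+40)<12)];r=np.hypot(q[:,1],q[:,2]-145);a=np.degrees(np.arctan2(-q[:,1],q[:,2]-145))
    k=(r>75)&(r<112);h=np.histogram(a[k],bins=np.arange(-180,181,5));print(cam,[(int(b),int(n)) for b,n in zip(h[1],h[0]) if n])
    k2=k&(abs(q[:,1])>50);print("yaw slope",np.degrees(np.polyfit(q[k2,1],q[k2,0],1)),k2.sum(),q[k2,0].mean())
    k=(abs(L[:,2]-181)<5)&(abs(L[:,1])<70)&(L[:,0]>-20)&(L[:,0]<110)
    if k.sum()>20: print("housing",np.percentile(L[k],[2,98],axis=0).round(), cv2.minAreaRect(P[k][:,:2].astype(np.float32)))
    k=(abs(L[:,2]-250)<8)&(np.hypot(L[:,0]+7,L[:,1])<30);print("plunger",L[k].mean(0),k.sum())
    for n,c in(("dropper",(445,232)),("spare",(478,-30)),("beaker",(546,-16)),("wash",(450,385))):
        k=(np.hypot(P[:,0]-c[0],P[:,1]-c[1])<45)&(P[:,2]>25);print(n,P[k].mean(0).round() if k.any() else None, P[k][:,2].max().round() if k.any() else None)
E
```

```text
top [(-125, 6), (-120, 17), (-65, 6), (-60, 30), (-55, 2), (-5, 15), (0, 10), (50, 17), (55, 27), (60, 2), (110, 18), (115, 2), (175, 1)]
yaw slope [   -3.84317032 -2505.1730665 ] 127 -43.35879844530344
housing [[-13. -43. 177.]
 [ 55.  46. 185.]] ((526.2859497070312, 102.97383117675781), (71.55431365966797, 93.95740509033203), 16.068681716918945)
plunger [-11.05259838  -1.09564843 249.7467738 ] 108
dropper [455. 230.  68.] 104.0
spare [483. -22.  85.] 205.0
beaker [561. -33.  48.] 61.0
wash [461. 389. 120.] 193.0
scene [(-180, 14), (-175, 14), (-170, 31), (-165, 7), (-130, 6), (-125, 14), (-120, 21), (-65, 18), (-60, 21), (-10, 1), (-5, 39), (0, 15), (50, 15), (55, 22), (60, 3), (110, 5), (115, 6), (120, 1), (165, 3), (170, 12), (175, 20)]
yaw slope [   -3.69107699 -2556.21594622] 132 -45.63441240361118
housing [[-16. -21. 176.]
 [ 53.  49. 185.]] ((524.5697021484375, 108.94644927978516), (72.39112091064453, 86.780029296875), 15.891769409179688)
plunger [-12.27720955   2.44184344 249.39291051] 77
dropper [451. 239.  60.] 102.0
spare [480. -26.  70.] 206.0
beaker [543. -28.  37.] 61.0
wash [448. 406. 108.] 194.0
```

```bash
python3 - <<'E'
from h import *
from scipy.spatial.transform import Rotation as Q
yaw=.2835;ex=np.array([np.cos(yaw),np.sin(yaw)]);pl=np.array([497,96]);o=pl+7*ex;p=[*o,yaw]
for cam in("top","scene"):
    L=loc(cloud(cam,np.load(cam+".npy")),p)
    q=L[(abs(L[:,0]+41)<7)];y=q[:,1];z=q[:,2]-145;r=np.hypot(y,z);k=(r>60)&(r<112)
    f=lambda v:(lambda a:np.clip(abs(((a+np.pi/6)%(np.pi/3))-np.pi/6)*r[k],0,20))(np.arctan2(-(y[k]-v[1]),z[k]-v[2])-v[0])
    s=min((least_squares(f,[t,0,0],loss="soft_l1",f_scale=5,x_scale=[.05,3,3]) for t in(-.15,-.05,.05,.15)),key=lambda s:s.cost)
    print(cam,np.degrees(s.x[0]),s.x[1:],k.sum(),s.cost)
    k=(abs(L[:,2]-250)<8)&(np.hypot(L[:,0]+7,L[:,1])<30);print(L[k].mean(0))
s=get_state();print(s["tool_pos"],Q.from_quat(np.r_[s["orientation"][1:],s["orientation"][0]]).as_matrix().round(3),s["clock"])
for n,y in(("start",-118),("c",-70),("m",0),("e",90)):print(n,(o-43*ex+y*np.array([-ex[1],ex[0]])).round(1))
E
```

```text
top -1.92698596690134 [-1.0325089   6.32000553] 235 791.1453455431482
[ -8.39114132  -1.04764601 249.7467738 ]
scene -2.181269628742991 [1.22501297 4.18010641] 295 1552.8661083769225
[ -9.39349419   2.55912678 249.39291051]
[ 192.34779187 -594.69319858  238.7447362 ] [[ 0.951  0.308 -0.   ]
 [ 0.308 -0.951 -0.   ]
 [-0.     0.    -1.   ]] 1.4
start [495.4 -27.4]
c [482.   18.7]
m [462.4  85.9]
e [437.3 172.3]
```

Emit:
{"fn": "drive_tool", "kwargs": {
  "increments": [10.8, 24.5, 5, 0, 0, 6, 21.6, 49, 10, 0, 0, 12, 32.4, 73.5, 15, 0, 0, 18, 43.2, 98, 20, 0, 0, 24, 54, 122.5, 25, 0, 0, 30, 64.8, 147, 30, 0, 0, 36, 75.6, 171.5, 35, 0, 0, 42, 86.4, 196, 40, 0, 0, 48, 97, 220.5, 45, 0, 0, 54, 107.6, 245, 50, 0, 0, 60],
  "hand": 1,
  "force": 20
}}

```text
clock: 2.23
tool_pos: [300.3, -348.6, 289.2]
orientation: [0.0, 0.776, 0.631, -0.0]
force: [0.9, 0.3, -0.6]
opening: 24.0
gripper_force: 0.0
```

Emit:
{"fn": "drive_tool", "kwargs": {
  "increments": [15, 27, 0, 0, 0, 5, 30, 54, 0, 0, 0, 10, 45, 81, 0, 0, 0, 15, 60, 108, 0, 0, 0, 20, 75, 135, 0, 0, 0, 25, 90, 162, 0, 0, 0, 28, 105, 189, 0, 0, 0, 28, 120, 210, 0, 0, 0, 28, 130, 230, 0, 0, 0, 28, 130, 230, 0, 0, 0, 28]
}}

```text
clock: 3.07
tool_pos: [432.7, -115.0, 289.5]
orientation: [0.001, 0.6, 0.8, 0.002]
force: [0.7, 0.9, 0.1]
opening: 0.3
gripper_force: 0.0
```

Emit:
{"fn": "drive_tool", "kwargs": {
  "increments": [16, 23, 0, 0, 0, 0, 32, 46, 0, 0, 0, 0, 48, 69, 0, 0, 0, 0, 65, 92, -10, 0, 0, 0, 65, 92, -35, 0, 0, 0, 65, 92, -60, 0, 0, 0, 65, 92, -85, 0, 0, 0, 65, 92, -99, 0, 0, 0, 65, 92, -99, 0, 0, 0, 65, 92, -99, 0, 0, 0]
}}

```text
clock: 3.9
tool_pos: [494.6, -28.2, 189.6]
orientation: [-0.0, 0.603, 0.798, -0.001]
force: [0.8, 0.3, -0.0]
opening: 0.5
gripper_force: 0.0
```

```bash
python3 - <<'E'
from h import *
p,d=snapshot("scene");cv2.imwrite("pics/s1.png",cv2.resize(p[120:270,180:380,::-1],(800,600),interpolation=cv2.INTER_CUBIC));print(get_state()["tool_pos"],get_state()["orientation"])
E
```

```text
[495.29361592 -28.02097356 190.33415102] [3.13236091e-04 6.02575520e-01 7.98061783e-01 1.86359338e-04]
```

View pics/s1.png

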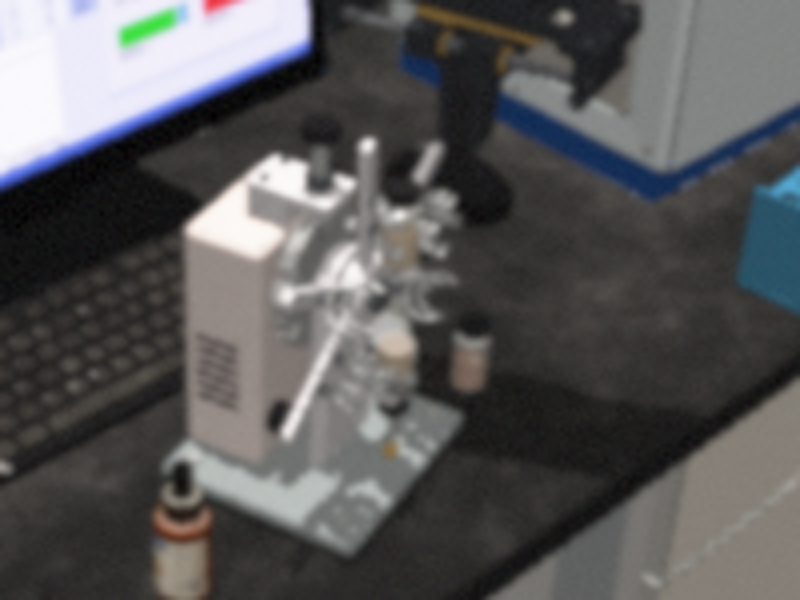

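The arm's closed fingertips stand to the right of the upper-right rotor arm (tip near (435,155)). The vented vial hangs down with its stem nut at (390,450).

Emit:
{"fn": "drive_tool", "kwargs": {
  "increments": [-4.2, 14.4, 0, 0, 0, 0, -6.2, 21, 8, 0, 0, 0, -8.4, 28.8, 15, 0, 0, 0, -11.5, 39.4, 23, 0, 0, 0, -14.6, 50, 31, 0, 0, 0, -18, 61.4, 36, 0, 0, 0, -21.3, 73, 41, 0, 0, 0, -25.2, 86.4, 43, 0, 0, 0, -28.8, 98.9, 45, 0, 0, 0, -32.2, 110.4, 46, 0, 0, 0]
}}

```text
clock: 4.78
tool_pos: [462.4, 84.3, 236.6]
orientation: [0.0, 0.602, 0.799, 0.001]
force: [0.9, -1.5, -0.8]
opening: 0.7
gripper_force: 0.8
```

```bash
cat >> h.py <<'E'
YAW=.2835
def rotor():
    ex=np.array([np.cos(YAW),np.sin(YAW)]);p=[*(np.array([497,96])+7*ex),YAW]
    for cam in("top","scene"):
        pic,d=snapshot(cam);P=cloud(cam,d);L=loc(P,p)
        q=L[(abs(L[:,0]+41)<7)];y=q[:,1]-(0 if cam=="top" else 1);z=q[:,2]-150;r=np.hypot(y,z);k=(r>60)&(r<108)
        a=np.degrees(np.arctan2(-y[k],z[k]));h=np.histogram(a,bins=np.arange(-180,181,10));print(cam,[(int(b),int(n)) for b,n in zip(h[1],h[0]) if n])
        B=loc(P,p);k=(abs(B[:,2]-181)<5)&(abs(B[:,1])<70)&(B[:,0]>-20)&(B[:,0]<110);print(" housing",np.median(B[k],0).round(1))
        for m in mark_of("stem_tip",cam)[:2]:
            e=np.array([*ex,0]);X=plane(cam,m["location"],e,e@np.array([*p[:2],0])-62.5);l=loc(X[None],p)[0]
            print(" stem",round(m["conf"],2),np.degrees(np.arctan2(-l[1],l[2]-145)).round(1),np.hypot(l[1],l[2]-145).round())
    return pic
E
python3 - <<'E'
from h import *
p=rotor();cv2.imwrite("pics/s2.png",cv2.resize(p[120:270,180:380,::-1],(800,600),interpolation=cv2.INTER_CUBIC))
E
```

```text
top [(-140, 4), (-130, 25), (-80, 9), (-70, 50)]
 housing [ 26.9  32.3 181. ]
scene [(-140, 58), (-130, 20), (-80, 40), (-70, 25), (-20, 49), (-10, 66), (40, 44), (50, 28), (100, 19), (160, 15), (170, 14)]
 housing [ 22.2  24.4 181.6]
 stem 0.64 106.9 132.0
 stem 0.37 -87.9 390.0
```

View pics/s2.png

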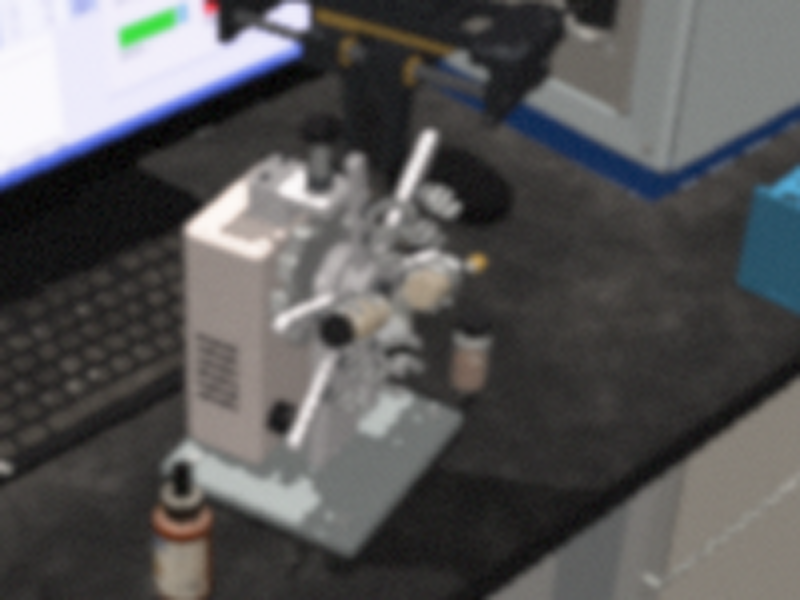

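The rotor has turned as planned. The stem's brass nut is now at (478,262), at about 107°, and the stand has not moved.

Emit:
{"fn": "drive_tool", "kwargs": {
  "increments": [-3.4, 11.5, -1, 0, 0, 0, -6.7, 23, -4, 0, 0, 0, -9.8, 33.6, -8, 0, 0, 0, -12.9, 44.2, -15, 0, 0, 0, -15.4, 52.8, -22, 0, 0, 0, -17, 58.6, -27, 0, 0, 0, -18.5, 63.4, -33, 0, 0, 0, -20.2, 69.1, -42, 0, 0, 0, -20.2, 69.1, -10, 0, 0, 0, -20.2, 69.1, 24, 0, 0, 0]
}}

```text
clock: 5.82
tool_pos: [440.9, 151.4, 258.4]
orientation: [-0.002, 0.602, 0.799, -0.002]
force: [1.6, -0.6, 1.0]
opening: 0.4
gripper_force: 0.0
```

```bash
python3 - <<'E'
from h import *
rotor();print(get_state()["tool_pos"])
E
```

```text
top []
 housing [nan nan nan]
scene [(-140, 1), (-130, 76), (-120, 2), (-70, 52), (-60, 6), (-10, 58), (0, 9), (50, 48), (60, 9), (110, 7), (120, 3), (170, 7)]
 housing [ 22.2  24.6 181.6]
 stem 0.76 59.5 125.0
 stem 0.48 -105.4 114.0
[443.15327417 151.71112682 260.09277714]
  return _methods._mean(a, axis=axis, dtype=dtype,
  ret = um.true_divide(
```

Emit:
{"fn": "drive_tool", "kwargs": {
  "increments": [7, -24, 8, 0, 0, 0, 16.8, -57.6, 10, 0, 0, 0, 27.2, -93, 10, 0, 0, 0, 27.2, -93, -8, 0, 0, 0, 27.2, -93, -25, 0, 0, 0, 23.5, -80.6, -25, 0, 0, 0, 20.2, -69, -25, 0, 0, 0, 16.8, -57.6, -25, 0, 0, 0, 13.4, -46, -28, 0, 0, 0, 10.4, -35.5, -32, 0, 0, 0]
}}

```text
clock: 6.85
tool_pos: [452.0, 115.4, 226.3]
orientation: [-0.0, 0.603, 0.798, -0.002]
force: [0.8, -2.6, -1.2]
opening: 0.5
gripper_force: 0.8
```

Emit:
{"fn": "drive_tool", "kwargs": {
  "increments": [-1.5, 5.3, -3, 0, 0, 0, -3.1, 10.6, -7, 0, 0, 0, -4.5, 15.4, -10, 0, 0, 0, -5.6, 19.2, -14, 0, 0, 0, -7.3, 25, -20, 0, 0, 0, -8.2, 28, -24, 0, 0, 0, -8.2, 28, -24, 0, 0, 0, -8.2, 28, 0, 0, 0, 0, -8.2, 28, 30, 0, 0, 0, -8.2, 28, 40, 0, 0, 0]
}}

```text
clock: 7.68
tool_pos: [446.2, 145.8, 270.6]
orientation: [0.001, 0.602, 0.798, 0.003]
force: [0.7, 0.8, -0.4]
opening: 0.6
gripper_force: 0.0
```

```bash
python3 - <<'E'
from h import *
p=rotor();print(get_state()["tool_pos"],get_state()["force"])
cv2.imwrite("pics/s3.png",cv2.resize(p[120:270,180:380,::-1],(800,600),interpolation=cv2.INTER_CUBIC))
E
```

```text
top []
 housing [nan nan nan]
scene [(-180, 37), (-130, 9), (-120, 69), (-70, 3), (-60, 53), (0, 72), (10, 3), (60, 28), (70, 2), (120, 14)]
 housing [ 24.3  24.9 181.7]
[444.71946137 144.04223111 267.37218954] [-0.36768022  0.06394783 -0.20319695]
  return _methods._mean(a, axis=axis, dtype=dtype,
  ret = um.true_divide(
```

View pics/s3.png

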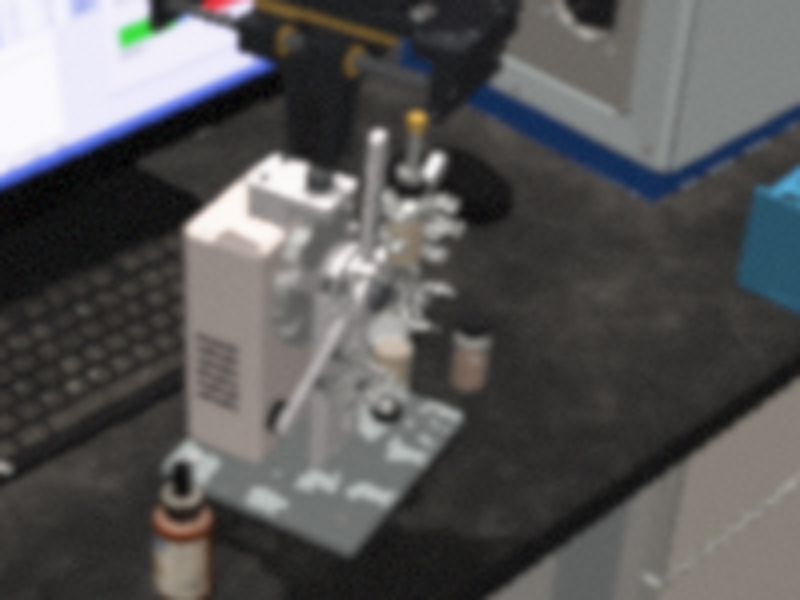

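The stem is nearly vertical, with its nut at (416,120). The gripper is above and behind, at the left. I'll work out what angle remains.

```bash
cat >> h.py <<'E'
def fine(cams=("scene",)):
    ex=np.array([np.cos(YAW),np.sin(YAW)]);p=[*(np.array([497,96])+7*ex),YAW]
    for cam in cams:
        pic,d=snapshot(cam);L=loc(cloud(cam,d),p);q=L[(abs(L[:,0]+41)<7)&(L[:,2]<258)];y=q[:,1];z=q[:,2]-145;r=np.hypot(y,z);k=(r>60)&(r<112)
        f=lambda v:(lambda a:np.clip(abs(((a+np.pi/6)%(np.pi/3))-np.pi/6)*r[k],0,20))(np.arctan2(-(y[k]-v[1]),z[k]-v[2])-v[0])
        s=min((least_squares(f,[t,0,4],loss="soft_l1",f_scale=5,x_scale=[.05,3,3]) for t in(-.15,-.05,.05,.15)),key=lambda s:s.cost)
        print(cam,"angle",np.degrees(s.x[0]).round(2),s.x[1:].round(1),k.sum(),round(s.cost))
        v,u=np.mgrid[:384,:512];g=pic.astype(int);b=(g[...,0]-g[...,2]>60)&(u>230)&(u<310)&(v>120)&(v<200) if cam=="scene" else np.zeros((384,512),bool)
        if b.any():
            px=(u[b].mean(),v[b].mean());e=np.array([*ex,0]);X=plane(cam,px,e,e@np.array([*p[:2],0])-62.5);l=loc(X[None],p)[0]
            print("nut",np.round(px,1),b.sum(),l.round(1),np.degrees(np.arctan2(-l[1],l[2]-145)).round(1))
E
python3 - <<'E'
from h import *
fine()
E
```

```text
scene angle 4.81 [1.3 4. ] 297 1399
nut [263.6 136. ] 40 [-62.5  83.1 342.7] -22.8
```

Emit:
{"fn": "drive_tool", "kwargs": {
  "increments": [0, 0, -25, 0, 0, 0, 0, 0, -50, 0, 0, 0, -0.4, 1.5, -62, 0, 0, 0, -0.8, 3, -65, 0, 0, 0, -1.2, 4.5, -68, 0, 0, 0, -1.7, 5.8, -70.5, 0, 0, 0, -1.7, 5.8, -70.5, 0, 0, 0, -1.7, 5.8, -45, 0, 0, 0, -1.7, 5.8, -10, 0, 0, 0, -1.7, 25, 10, 0, 0, 0]
}}

```text
clock: 8.77
tool_pos: [443.9, 166.7, 280.3]
orientation: [0.001, 0.604, 0.797, -0.0]
force: [1.9, 0.3, -0.4]
opening: 0.3
gripper_force: 0.0
```

```bash
python3 - <<'E'
from h import *
fine(("scene","top"))
p,_=snapshot("scene");print(get_state()["tool_pos"])
cv2.imwrite("pics/s4.png",cv2.resize(p[120:270,180:380,::-1],(800,600),interpolation=cv2.INTER_CUBIC))
for m in mark_of("stem_tip","scene")+mark_of("plunger_top","scene"):print(m)
E
```

```text
scene angle -0.25 [1.  4.2] 299 1600
nut [263.2 139. ] 29 [-62.5  84.  336.3] -23.7
top angle -8.59 [0. 4.] 0 0
[444.12153913 171.32125851 279.78079367]
{'location': [281.0, 148.5], 'conf': 0.64}
{'location': [260.0, 149.7], 'conf': 0.63}
```

View pics/s4.png

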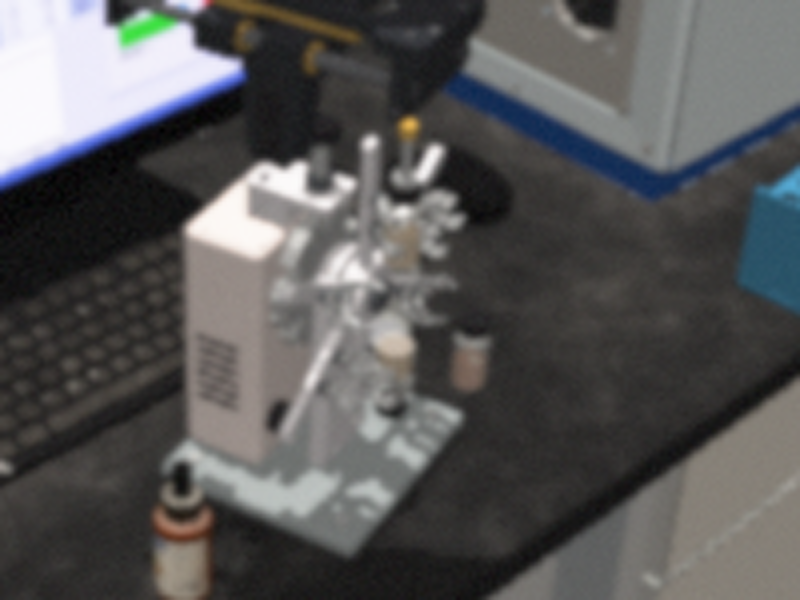

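The stem is vertical to within about a degree (nut at (409,128)). I'll press the plunger next.

Emit:
{"fn": "drive_tool", "kwargs": {
  "increments": [9, -13, 3, 0, 0, 0, 18, -26, 3, 0, 0, 0, 27, -39, 3, 0, 0, 0, 36, -52, 3, 0, 0, 0, 45, -65, 3, 0, 0, 0, 53, -75, 3, 0, 0, 0, 53, -75, -8, 0, 0, 0, 53, -75, -18, 0, 0, 0, 53, -75, -25, 0, 0, 0, 53, -75, -25, 0, 0, 0]
}}

```text
clock: 9.85
tool_pos: [494.6, 94.1, 250.8]
orientation: [-0.001, 0.602, 0.799, -0.002]
force: [-0.4, -0.4, 0.3]
opening: 0.6
gripper_force: 0.0
```

Emit:
{"fn": "drive_tool", "kwargs": {
  "increments": [0, 0, -2, 0, 0, 0, 0, 0, -4, 0, 0, 0, 0, 0, -6, 0, 0, 0, 0, 0, -8, 0, 0, 0, 0, 0, -10, 0, 0, 0, 0, 0, -12, 0, 0, 0, 0, 0, -14, 0, 0, 0, 0, 0, -16, 0, 0, 0, 0, 0, -18, 0, 0, 0, 0, 0, -18, 0, 0, 0]
}}

```text
clock: 10.68
tool_pos: [496.2, 94.3, 234.5]
orientation: [0.0, 0.602, 0.798, 0.0]
force: [0.7, -0.1, -0.4]
opening: 0.3
gripper_force: 0.0
```

Emit:
{"fn": "drive_tool", "kwargs": {
  "increments": [0, 0, -1, 0, 0, 0, 0, 0, -2, 0, 0, 0, 0, 0, -3, 0, 0, 0, 0, 0, -3, 0, 0, 0, 0, 0, -4, 0, 0, 0, 0, 0, -4, 0, 0, 0, 0, 0, -4, 0, 0, 0, 0, 0, -4, 0, 0, 0, 0, 0, -4, 0, 0, 0, 0, 0, -4, 0, 0, 0]
}}

```text
clock: 11.52
tool_pos: [496.4, 94.3, 234.1]
orientation: [0.002, 0.603, 0.798, 0.0]
force: [-7.9, -3.0, 33.1]
opening: 0.4
gripper_force: 15.9
```

```bash
python3 - <<'E'
from h import *
fs=[]
for i in range(5): snapshot("top");s=get_state();fs.append([*s["tool_pos"],*s["force"]])
print(np.mean(fs,0).round(2))
fine()
p,_=snapshot("scene")
cv2.imwrite("pics/s5.png",cv2.resize(p[120:270,180:380,::-1],(800,600),interpolation=cv2.INTER_CUBIC))
E
```

```text
[496.39  94.28 234.14  -8.41  -2.76  32.05]
scene angle -0.27 [1.  4.2] 287 1536
nut [269.5 141.7] 24 [-62.5  57.5 317.9] -18.4
```

View pics/s5.png

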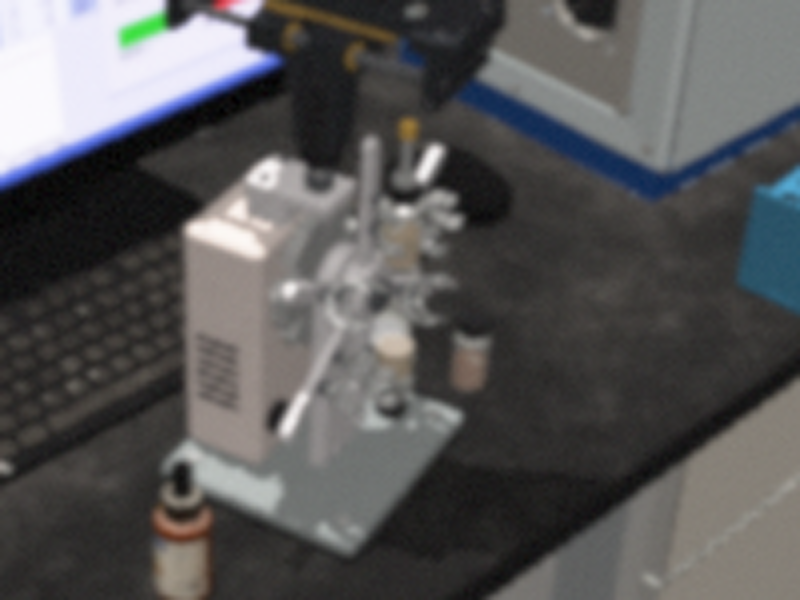

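The plunger head now sits against the bushing at (320,180). The tip is at z = 234 with 32 N, so it is fully down, and the stem is upright. I'll retract straight up, then check and hand in.

Emit:
{"fn": "drive_tool", "kwargs": {
  "increments": [0, 0, 4, 0, 0, 0, 0, 0, 12, 0, 0, 0, 0, 0, 25, 0, 0, 0, 0, 0, 45, 0, 0, 0, 0, 0, 65, 0, 0, 0, 0, 0, 85, 0, 0, 0, 0, 0, 95, 0, 0, 0, 0, 0, 95, 0, 0, 0, 0, 0, 95, 0, 0, 0, 0, 0, 95, 0, 0, 0]
}}

```text
clock: 12.7
tool_pos: [495.5, 93.7, 324.6]
orientation: [-0.001, 0.602, 0.798, -0.001]
force: [-0.1, -0.0, -0.3]
opening: 0.3
gripper_force: 0.0
```

```bash
python3 - <<'E'
from h import *
fine()
for m in mark_of("plunger_top","scene")[:1]:
    print(m,proj("scene",[497,96,234]),proj("scene",[497,96,250]))
print(get_state()["tool_pos"],get_state()["force"])
p,_=snapshot("scene")
cv2.imwrite("pics/s6.png",cv2.resize(p[120:270,180:380,::-1],(800,600),interpolation=cv2.INTER_CUBIC))
E
```

```text
scene angle -0.14 [1. 4.] 293 1543
nut [263.4 140.2] 24 [-62.5  83.2 333.1] -23.8
{'location': [261.2, 157.1], 'conf': 0.57} [259.47780255 156.97160493] [259.66543418 150.93582955]
[495.39709758  93.89548773 324.49318512] [-0.06573365  0.86695327 -0.41662194]
```

View pics/s6.png

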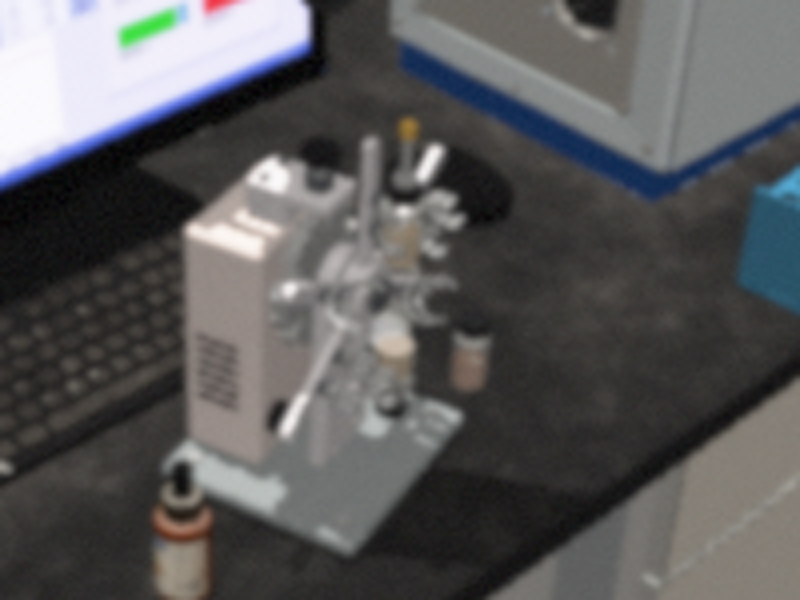

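The plunger head is down at (320,155), its mark matches the 234 mm height, the stem points up at (409,128), and the gripper is clear.

```bash
python3 -c "
from rig import *
print(close_job())"
```

```text
the job is handed in; nothing more can be done
None
```

The vent stem points straight up to within about a degree, the plunger is fully down and locking the rotor, the stand and the things visible around it show no movement, and the job was handed in after about 13 s on the robot's clock.

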